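# Load a bend coupon under the spring clip of a marking fixture

### The job

Press the fixture's long spring-clip plate down with one fingertip and, keeping it down, push the L-shaped bend coupon along its channel with the other fingertip until it is fully home against the end stop under the clip's nose. Only then let the clip spring back onto the coupon and move clear. Only push the coupon, never lift it, and leave the other things on the bench where they are.

Things in the scene. Friction and masses are not known exactly. Their poses are not given: they have to be found in the camera images.
- fixture: Grey marking fixture bolted down. Origin on the bench top; x = push direction, y left of it, z up. Base plate x -85..110, y -69..63 mm, 12 mm thick. On it a channel along x, centred on y = -30 mm, floor z 12, 53 mm wide, rails up to z 22. For x 26..95 mm keeper strips (top z 24) overhang the channel by 5 mm each side. Clip hinge ears at x 46..78, y 3..16 mm, 41 mm high.
- end_stop (a point): Middle of the lower edge of the end stop's face, on the channel floor: fixture x 95, y -30, z 12 mm. The stop is a steel cross bar, top at z 26 mm. The coupon is home when its front edge meets this face; its origin is then at fixture x 55, y -30, z 12 mm.
- coupon: Loose L-shaped plain metal bend coupon, about 0.25 kg, flat in the channel: plate 80 (x) x 50 (y) x 6 mm; at its rear end a leg 50 mm wide, 6 mm thick, turned straight up, top 32 mm above the underside (z 44). Origin: centre of the plate's underside; axes parallel to the fixture's. The leg's rear face, to be pushed, is at x -40 mm, the front edge at x +40. Starts 47 to 67 mm short of home.
- press_plate (a point): Centre of the top of the clip's ribbed press plate, dark steel, 160 mm along fixture x (from x -90 to 70 mm; a fingertip can slide along it) by 26 mm wide, left of the channel. At rest: fixture x -10, y 42, z 40 mm, face tipped up 0.15 rad towards +y. Pressed fully down it sinks 10 mm, to z 30.
- nose (a point): Middle of the lower rear edge of the clip's nose, a steel block 14 (x) x 12 (y) mm on the other end of the rocker arm. At rest: fixture x 55, y -32, z 15 mm, only 3 mm over the channel floor, so it blocks the 6 mm coupon; its rear face is upright, pushing on it does not raise it. It rises as the press plate goes down.
- clip (a joint): Rocker angle of the spring clip, rad; hinge along fixture x at y 8, z 34 mm. 0 at rest, 0.30 with the press plate fully down (nose up 10 to 14 mm). The coupon passes under from about 0.10; about 0.08 when the nose rests on it. It springs back: about 4 N on the plate's centre line starts it, 8 N holds it fully down.
- coupling: Loose dark pipe coupling, upright tube 52 mm in diameter, 56 mm high, bystander to the right of the fixture; origin at the centre of its underside.
- offcut: Loose round steel offcut, 63 mm long, 13 mm thick, lying to the left of the fixture, bystander; origin at its underside.
- spanner: Loose combination spanner 169 mm long, 27 mm wide, 8 mm thick, lying farther left of the fixture, bystander; origin at its underside.
Not all that is in view belongs to the job. Several things have the shape of the coupon; the one meant has the colours described above.

How it is judged:
By the outcome, as a careful person would: the job done as asked, in the order asked, and still so for the second after the job is handed in, with the robot touching nothing.
It also fails if it takes over 32 s, if anything falls off the work surface, if the arm or the gripper's body presses on something with over 40 N, if the wrist force passes 120 N, or if a joint passes its speed limit or range.

### The arm

A 6-joint arm with a two-finger parallel gripper is mounted at the origin on a cart in front of the work surface, level with it; the furniture and walls round the work are solid. World frame = base frame: x ahead of the robot, y to its left, z up, the work surface at z = 0. Lengths are in m, angles in degrees, forces in N, time in s.
With the tool pointing down it reaches from about 0.4 to 0.825 m from the base axis. Payload 7 kg.
Tool frame: the origin (TCP) lies midway between the tips of the shut fingers; the grasp point (between the pads) lies 19 mm behind it; x points along the fingers, z is the direction in which the jaws open and shut, and the axes are right-handed (so a half turn about x gives the same grasp; the last joint's range is limited). The gripper opens to 88 mm and grips with 3 to 60 N. Pads are 19 mm wide; open, the fingers measure 130 mm over their backs; the gripper's body (78 mm by 193 mm) begins 47 mm behind the grasp point.
Start: joints at [-56.717, 20.546, 0.682, 0, -70.136, -16.507], TCP at [0.195, -0.646, 0.227] pointing down, gripper open.
Joint ranges: [-176.03, 176.03], [-82.01, 121.73], [-58.28, 71.71], [-173.87, 95.51], [-174.79, -0.11], [-173.66, 173.66]. Speed limits (degrees/s): [136.94, 136.94, 172.46, 180, 180, 180].

### API

Orientations are given as [roll, pitch, yaw] about the fixed x, y, z axes, in that order (R = Rz(yaw) Ry(pitch) Rx(roll)).
In Python, from plant import get_state, capture, close_job gives the robot as it stands.
- The arm moves only by the tool play_rows, never from a script. Its argument "series" is one flat list of numbers, 4 for each row, row after row: the shift along the tool's x, y, z in m, then the turn about the tool's x in rad. In form: [tx, ty, tz, spin, tx, ty, tz, spin, ...]. A call has exactly 5 rows; each row shifts and turns the commanded pose from where the row before left it, along the tool's axes as they then stand; what a row does not reach is not made up. A row lasts 1/12 s, in which the tool goes at most 41.7 mm and 7.16 degrees, less where a joint would pass 70% of its speed; a pose out of reach is approached as far as the arm can. A call is refused whole if a number of a shift passes 0.0417 or a number of a turn 0.125, either way. A call with a gripper value outside its range is refused whole. "jaw" is the opening in per cent of the stroke, from 0 (shut) to 100 (fully open), set as the call begins (left out, the last holds). The fingers move at their own pace and stop on an object; "squeeze" is the grip in N (left out, the last holds). Time passes only in rows, so rows that do not move let the fingers close, or fill a call up. It gives the time, the measured TCP pose, the force and the opening at its end, in the units of the state.
- get_state(): the state, without advancing time (a new reading comes with each control period).
- capture(name): name is "scene" or "top" or "wrist"; returns a dict with "img" (480x640x3 uint8, blue, green, red), "K" (3x3 intrinsics, pixels), "world_from_camera" (4x4, takes a point from camera to world coordinates). Camera axes: x right, y down, z forward; pixel columns grow to the right and rows downward; lengths in m; the calibration is good to about 2 mm. The wrist camera is an equidistant fisheye: a pixel r from the principal point sees the ray r / f radians off the axis. A picture is of the moment at which its call begins. There is no depth.
- close_job(): hands the job in, once; it reports no verdict.
The state is a dict: "time_s": time; "joints": joint angles; "qd": joint speeds; "joint_torque": joint torques, N m; "tcp_pos": TCP position; "eef_rot": TCP orientation; "contact_force": force on the tool from outside, world axes, zero at the start; "moment": the same for the moment, N m; "gripper_width": finger opening in m.
Only numpy, scipy, OpenCV 4.12 (cv2) and the standard library are available. Lean on these libraries where they do the work, as an engineer would, in place of code of your own. Each camera call takes 0.05 s, during which the arm holds its last target.

## Working session

There is one attempt and no reset: what is moved stays moved. The work goes in short steps, Python scripts to look and compute and a tool call to move; the robot and the scene stay as the last step left them, time stands still between calls to the robot, and variables do not carry over. Pictures are saved under pics/ and viewed, and the job is handed in when it is done.

Besides the shell and the picture viewer there is one more tool, called after "Emit:" as a command line: name --argument value ..., lists and objects as JSON in quotes. play_rows: Moves the arm, as the interface text tells. Its arguments: {"type":"object","properties":{"series":{"type":"array","items":{"type":"number"}},"jaw":{"type":"number"},"squeeze":{"type":"number"}},"required":["series"]}

```bash
mkdir -p pics; ls; python3 - <<'E'
from plant import get_state, capture
import cv2, numpy as np
s=get_state(); print(s)
for n in ["scene","top"]:
    c=capture(n); cv2.imwrite(f"pics/{n}0.png",c["img"]); np.savez(f"{n}0.npz",**c); print(n,c["K"],c["world_from_camera"])
E
```

```text
pics
{'time_s': 0.0, 'joints': array([-5.67175841e+01,  2.05906773e+01,  6.34948586e-01, -2.07847846e-02,
       -7.01349553e+01, -1.65081545e+01]), 'qd': array([-0.00855653,  0.06563683,  0.0657752 , -0.02954399, -0.03649823,
        0.02142189]), 'joint_torque': array([-1.72493870e-03, -5.82717276e+01,  2.93054259e+01,  6.99711174e+00,
        6.94550079e-03, -1.78028963e-04]), 'tcp_pos': array([ 0.19466477, -0.64582329,  0.22563807]), 'eef_rot': array([  4.35043033,  89.90723421, 111.11761351]), 'contact_force': array([ 0.36945216, -0.52176653,  0.37048055]), 'moment': array([0.04924433, 0.02907025, 0.03662977]), 'gripper_width': 0.0878006046154854}
scene [[497.97675327   0.         313.25264172]
 [  0.         497.97675327 238.89781826]
 [  0.           0.           1.        ]] [[-0.71582299 -0.47245804  0.51417978  0.09747301]
 [-0.69821929  0.49413387 -0.51799762  0.41379347]
 [-0.0093415  -0.72980485 -0.68359171  0.66617491]
 [ 0.          0.          0.          1.        ]]
top [[589.25379749   0.         313.97598997]
 [  0.         589.25379749 240.53385226]
 [  0.           0.           1.        ]] [[-0.00960865 -0.97679262  0.21397159  0.32347254]
 [-0.99994713  0.0101696   0.00152103 -0.04870588]
 [-0.00366174 -0.21394567 -0.9768387   1.2545987 ]
 [ 0.          0.          0.          1.        ]]
```

View pics/scene0.png

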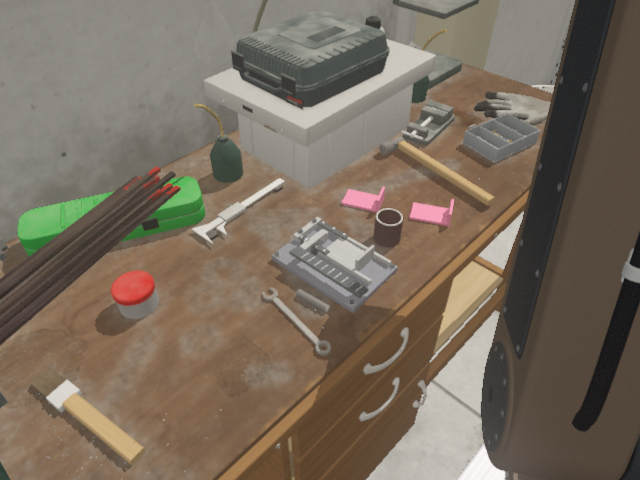

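View pics/top0.png

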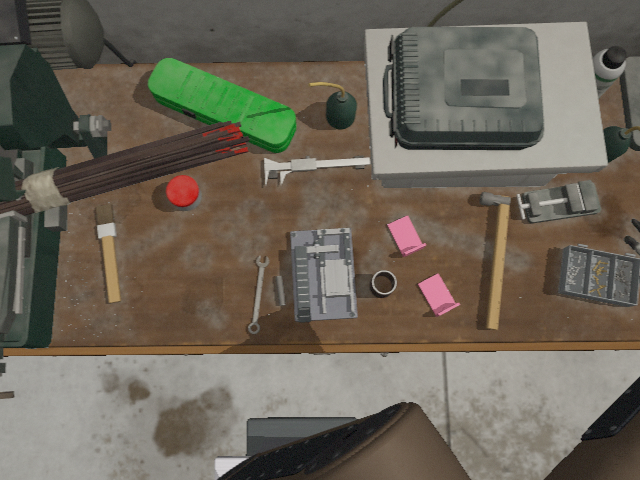

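The scene and top views show the grey fixture at about (325,275) in the top view. The push direction is up in the image (world +x). The offcut and spanner are to its left, the coupling to its right, and the pink L pieces are decoys. I'll zoom in next.

```bash
python3 - <<'E'
import cv2
a=cv2.imread("pics/top0.png")[215:335,240:410]; cv2.imwrite("pics/topz.png",cv2.resize(a,None,fx=4.7,fy=4.7,interpolation=cv2.INTER_CUBIC))
a=cv2.imread("pics/scene0.png")[205:315,260:410]; cv2.imwrite("pics/scz.png",cv2.resize(a,None,fx=5,fy=5,interpolation=cv2.INTER_CUBIC))
E
```

```text
(no output)
```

View pics/topz.png

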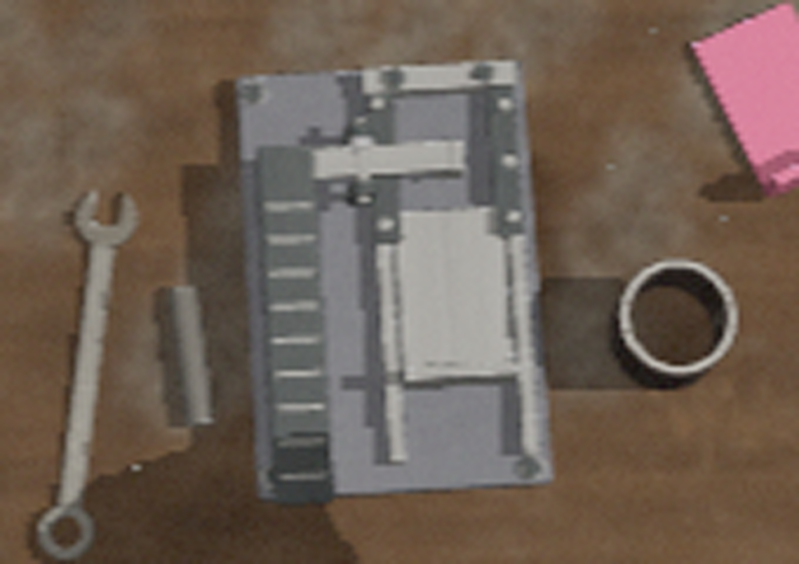

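View pics/scz.png

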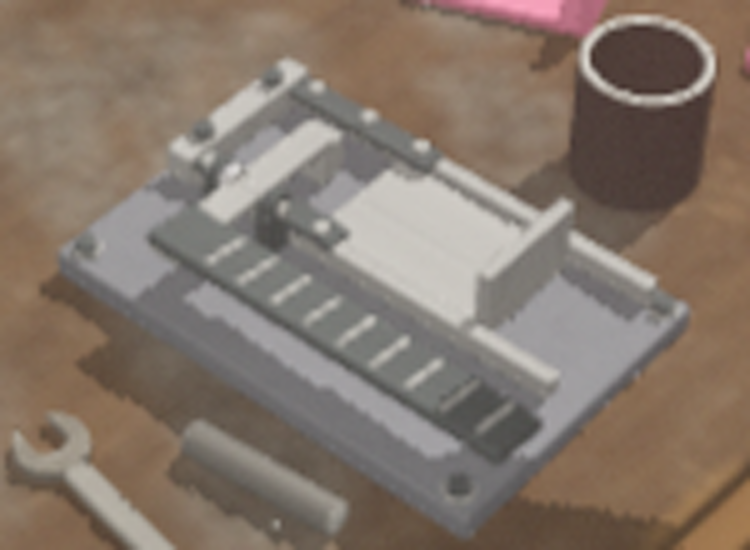

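```bash
cat > h.py <<'E'
import numpy as np
def ray(c,u,v,z):
    K=c["K"];T=c["world_from_camera"]
    d=T[:3,:3]@np.linalg.inv(K)@[u,v,1]; o=T[:3,3]
    return (o+d*(z-o[2])/d[2])[:2]
def fit(F,W):
    F=np.array(F,float);W=np.array(W);f=F.mean(0);w=W.mean(0)
    a=F-f;b=W-w
    th=np.arctan2((a[:,0]*b[:,1]-a[:,1]*b[:,0]).sum(),(a*b).sum())
    R=np.array([[np.cos(th),-np.sin(th)],[np.sin(th),np.cos(th)]])
    t=w-R@f
    return th,R,t,(W-(F@R.T+t))*1000
E
python3 - <<'E'
import numpy as np
from h import *
t=np.load("top0.npz");s=np.load("scene0.npz")
zt=lambda u,v:((u+.5)/4.7-.5+240,(v+.5)/4.7-.5+215)
zs=lambda u,v:((u+.5)/5-.5+260,(v+.5)/5-.5+205)
F=[];W=[]
for f,p in [((.110,.063),(237,77)),((.110,-.069),(522,62)),((-.085,-.069),(552,480)),((-.085,.063),(259,497))]:
    F.append(f);W.append(ray(t,*zt(*p),.012))
for f,p in [((.110,.063),(60,257)),((-.085,-.069),(688,313)),((-.085,.063),(465,527))]:
    F.append(f);W.append(ray(s,*zs(*p),.012))
for sel in (range(4),range(4,7),range(7)):
    th,R,tt,e=fit([F[i] for i in sel],[W[i] for i in sel]); print(np.degrees(th),tt,e.round(1).tolist())
# coupon: leg top rear edge corners (scene zoom), top zoom
g=lambda w:(R.T@(w-tt)*1000).round(1)
print("leg top rear scene",g(ray(s,*zs(480,280),.044)),g(ray(s,*zs(568,200),.044)))
print("leg top, top view", g(ray(t,*zt(405,381),.044)),g(ray(t,*zt(519,374),.044)))
print("coupon front top view z18", g(ray(t,*zt(400,212),.018)),g(ray(t,*zt(492,207),.018)))
for n,p,z in [("coupling",(678,320),.056)]: print(n,g(ray(t,*zt(*p),z)))
for n,p in [("offcut",(178,288)),("offcut",(205,423)),("plate left front top z",(257,147)),("plate rear left",(272,500)),("plate rear r",(333,497)),("plate fr r",(312,147))]: print(n,g(ray(t,*zt(*p),.01 if n=="offcut" else .04)))
E
```

```text
2.722852480323677 [ 0.51142991 -0.06310813] [[-0.9, -0.1], [-1.5, 0.2], [1.2, 0.5], [1.2, -0.5]]
2.533240246562203 [ 0.50805394 -0.06198403] [[-2.2, -1.1], [1.4, 1.4], [0.8, -0.4]]
2.6786042435071336 [ 0.51000377 -0.06259814] [[0.4, -0.6], [-0.0, -0.2], [2.7, -0.1], [2.6, -1.1], [-4.0, -0.7], [-0.8, 2.3], [-1.0, 0.5]]
leg top rear scene [-36.9  -4.8] [-35.9 -57.4]
leg top, top view [-38.2  -5.6] [-38.  -55.7]
coupon front top view z18 [41.9 -8.6] [ 41.8 -50.5]
coupling [ -19.8 -125.8]
offcut [14.1 93.9]
offcut [-47.9  84.4]
plate left front top z [71.  54.1]
plate rear left [-86.4  55.3]
plate rear r [-86.6  28.7]
plate fr r [69.6 29.5]
```

```bash
cat >> h.py <<'E'
from scipy.spatial.transform import Rotation as Ro
TH=np.radians(2.68); FT=np.array([.5105,-.0627])
RF=np.array([[np.cos(TH),-np.sin(TH)],[np.sin(TH),np.cos(TH)]])
def f2w(x,y,z): return np.r_[RF@np.array([x,y])/1000+FT,z/1000]
def w2f(p): return np.r_[RF.T@(p[:2]-FT)*1000,p[2]*1000]
def tool(s): return Ro.from_euler('xyz',s["eef_rot"],degrees=True).as_matrix()
def need(s,p):
    "shift in tool axes to world point p, and fixture coordinates now, spin needed"
    R=tool(s); fy=np.r_[RF@[0,1],0]; 
    a=R.T@fy; spin=np.arctan2(-a[1],a[2])
    return (R.T@(p-s["tcp_pos"])).round(4), np.degrees(spin).round(2)
E
python3 - <<'E'
from h import *
from plant import get_state
s=get_state(); print(s["time_s"],tool(s).round(3)); print(w2f(s["tcp_pos"]),need(s,f2w(-64,6,130)))
E
```

```text
0.1 [[-0.001 -0.957 -0.289]
 [ 0.001 -0.289  0.957]
 [-1.     0.     0.001]]
[-342.74363534 -567.75837438  225.71424669] (array([ 0.0964, -0.4101,  0.4885]), np.float64(14.09))
```

Emit:
play_rows --series '[0,-0.012,0.014,0,0,-0.022,0.026,0,0,-0.024,0.029,0,0,-0.024,0.029,0,0,-0.024,0.029,0]' --jaw 58

```text
time_s: 0.52
tcp_pos: [0.2596, -0.4924, 0.2259]
eef_rot: [21.3, 89.9, 128.0]
contact_force: [1.2, -0.4, 1.0]
gripper_width: 0.06
```

Emit:
play_rows --series '[0,-0.024,0.029,0,0,-0.024,0.029,0,0,-0.024,0.029,0,0,-0.024,0.029,0,0,-0.024,0.029,0]'

```text
time_s: 0.93
tcp_pos: [0.3327, -0.3188, 0.2264]
eef_rot: [-30.0, 90.0, 76.7]
contact_force: [1.5, 0.3, 0.1]
gripper_width: 0.0512
```

Emit:
play_rows --series '[0,-0.024,0.029,0,0,-0.024,0.029,0,0,-0.024,0.029,0,0,-0.024,0.029,0,0,-0.02,0.024,0]'

```text
time_s: 1.35
tcp_pos: [0.4036, -0.1509, 0.2267]
eef_rot: [-80.7, 90.0, 26.1]
contact_force: [0.3, -0.1, 0.0]
gripper_width: 0.0509
```

Emit:
play_rows --series '[0.02,-0.02,0.024,0,0.02,-0.016,0.02,0,0.02,-0.012,0.012,0.082,0.01,0,0,0.082,0,0,0,0.082]'

```text
time_s: 1.77
tcp_pos: [0.4317, -0.0847, 0.1539]
eef_rot: [92.6, 89.7, -174.9]
contact_force: [0.7, -0.4, 0.1]
gripper_width: 0.0508
```

```bash
python3 - <<'E'
from h import *
import cv2
from plant import get_state,capture
s=get_state(); print(s["time_s"],s["contact_force"],s["gripper_width"]); print(w2f(s["tcp_pos"]),need(s,f2w(-64,6,130)))
c=capture("wrist"); cv2.imwrite("pics/w1.png",c["img"]); np.savez("w1.npz",**c);print(c["K"],c["world_from_camera"])
E
```

```text
1.7667 [ 0.74772195 -0.39255637  0.13527798] 0.0508344286289121
[-79.7635831  -18.27259055 153.91597511] (array([ 0.0238, -0.0158,  0.0243]), np.float64(-0.13))
[[371.64829954   0.         321.6678374 ]
 [  0.         371.64829954 240.87662163]
 [  0.           0.           1.        ]] [[-4.42784414e-02  9.59172326e-01  2.79334688e-01  3.55487540e-01]
 [ 9.99019087e-01  4.23635637e-02  1.28915251e-02 -8.77552397e-02]
 [ 5.31581237e-04  2.79631502e-01 -9.60107255e-01  3.12661849e-01]
 [ 0.00000000e+00  0.00000000e+00  0.00000000e+00  1.00000000e+00]]
```

View pics/w1.png

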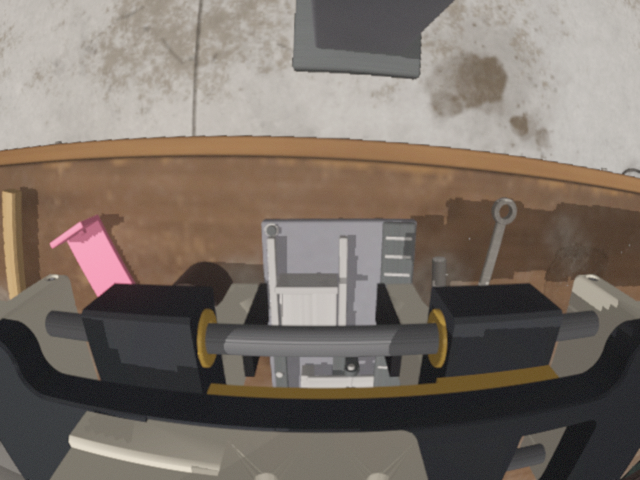

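```bash
python3 - <<'E'
import cv2
a=cv2.imread("pics/w1.png")[205:305,250:430]; cv2.imwrite("pics/w1z.png",cv2.resize(a,None,fx=4.4,fy=4.4,interpolation=cv2.INTER_CUBIC))
E
```

```text
(no output)
```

View pics/w1z.png

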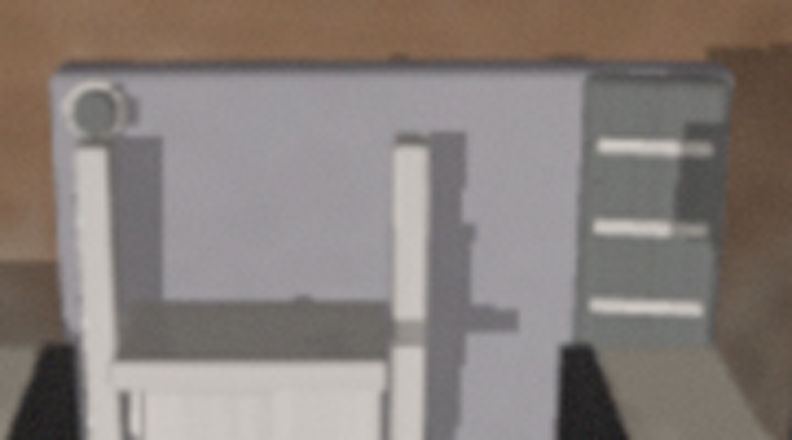

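```bash
cat >> h.py <<'E'
def fray(c,u,v,z):
    K=c["K"];T=c["world_from_camera"]
    x=(u-K[0,2])/K[0,0];y=(v-K[1,2])/K[1,1];r=np.hypot(x,y)
    d=T[:3,:3]@np.r_[np.sin(r)*x/r,np.sin(r)*y/r,np.cos(r)]; o=T[:3,3]
    return (o+d*(z-o[2])/d[2])[:3]
E
python3 - <<'E'
from h import *
c=np.load("w1.npz")
for n,u,v,z in [("base rear R",53,75,.012),("legtop R",112,362,.044),("legtop L",388,362,.044),("leg bottom",118,303,.018),("legbot",390,303,.018),("plate RR",586,77,.038),("plate RL",730,80,.042),("rail in R",112,200,.022),("rail in L",393,200,.022),("rail R end",78,145,.022),("rail L end",428,140,.022)]:
    print(n,w2f(fray(c,(u+.5)/4.4-.5+250,(v+.5)/4.4-.5+205,z)).round(1))
E
```

```text
base rear R [-85.4 -68.1  12. ]
legtop R [-40.  -54.7  44. ]
legtop L [-40.1  -5.3  44. ]
leg bottom [-41.3 -56.5  18. ]
legbot [-41.3  -3.8  18. ]
plate RR [-90.9  29.   38. ]
plate RL [-91.4  54.   42. ]
rail in R [-63.6 -56.3  22. ]
rail in L [-63.5  -3.7  22. ]
rail R end [-74.3 -62.3  22. ]
rail L end [-75.1   2.7  22. ]
```

Emit:
play_rows --series '[0,-0.009,0.012,0,0.02,-0.009,0.012,0,0.03,0,0,0,0.03,0,0,0,0.014,0,0,0]'

```text
time_s: 2.23
tcp_pos: [0.4489, -0.0606, 0.0601]
eef_rot: [90.1, 89.9, -177.1]
contact_force: [-0.9, 0.4, -0.4]
gripper_width: 0.0509
```

Emit:
play_rows --series '[0,0,0,0,0,0,0,0,0,0,0,0,0,0,0,0,0,0,0,0]'

```text
time_s: 2.65
tcp_pos: [0.4509, -0.0606, 0.0638]
eef_rot: [-78.1, 89.8, 14.6]
contact_force: [-0.1, -0.8, -0.3]
gripper_width: 0.0505
```

```bash
python3 - <<'E'
from h import *
import cv2
from plant import get_state,capture
s=get_state(); print(s["time_s"],s["contact_force"],s["gripper_width"]); print(w2f(s["tcp_pos"]),need(s,f2w(-62,6,42)))
c=capture("scene"); cv2.imwrite("pics/s2.png",cv2.resize(c["img"][150:330,230:430],None,fx=3.3,fy=3.3,interpolation=2))
E
```

```text
2.65 [-0.0920563  -0.81551086 -0.31304925] 0.05048391016847969
[-59.39901082   4.90073856  63.82750137] (array([0.0218, 0.0027, 0.0011]), np.float64(0.02))
```

View pics/s2.png

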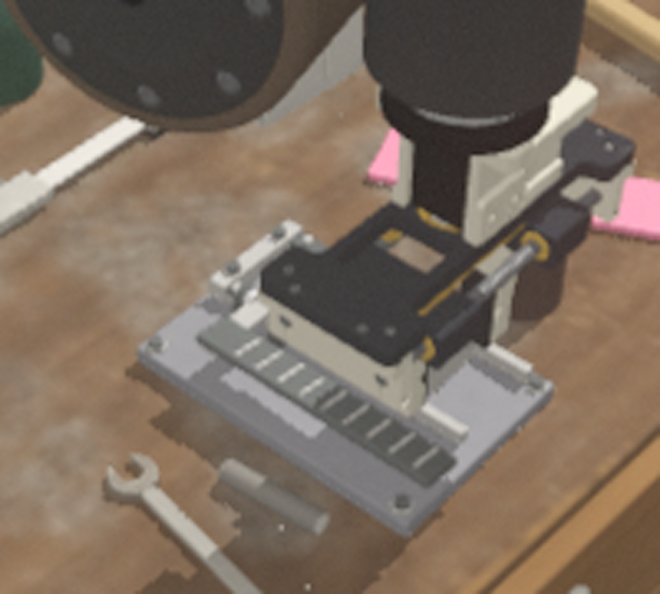

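The view shows the gripper centred over the fixture, with the left finger over the plate and the right finger behind the leg. I'll lower it to the plate now.

Emit:
play_rows --series '[0.006,0.0025,0.001,0,0.008,0,0,0,0.006,0,0,0,0,0,0,0,0,0,0,0]'

```text
time_s: 3.12
tcp_pos: [0.4469, -0.0601, 0.0419]
eef_rot: [105.6, 89.9, -161.8]
contact_force: [0.1, -0.9, -0.8]
gripper_width: 0.0509
```

Emit:
play_rows --series '[0.002,0,0,0,0.002,0,0,0,0,0,0,0,0,0,0,0,0,0,0,0]'

```text
time_s: 3.53
tcp_pos: [0.4477, -0.0598, 0.0388]
eef_rot: [-79.7, 90.0, 13.0]
contact_force: [-0.6, 1.8, 3.6]
gripper_width: 0.0511
```

Emit:
play_rows --series '[0.002,0,0,0,0.001,0,0,0,0,0,0,0,0,0,0,0,0,0,0,0]'

```text
time_s: 3.95
tcp_pos: [0.4477, -0.0596, 0.0357]
eef_rot: [-57.2, 90.0, 35.5]
contact_force: [-2.1, 4.2, 5.4]
gripper_width: 0.0507
```

```bash
python3 - <<'E'
from h import *
from plant import get_state
s=get_state(); print(s["time_s"],s["contact_force"],s["moment"],s["gripper_width"]); print(w2f(s["tcp_pos"]),need(s,f2w(-62,6,33)))
E
```

```text
3.95 [-2.14959023  4.23994006  5.38452385] [1.68571057 0.58528791 0.07555092] 0.050725677741406947
[-62.58391067   6.04142736  35.68250112] (array([ 0.0027, -0.0006, -0.    ]), np.float64(0.0))
```

Emit:
play_rows --series '[0.001,0,0,0,0.001,0,0,0,0.001,0,0,0,0,0,0,0,0,0,0,0]'

```text
time_s: 4.37
tcp_pos: [0.4478, -0.0596, 0.0328]
eef_rot: [-63.9, 90.0, 28.8]
contact_force: [-3.1, 3.8, 8.1]
gripper_width: 0.0508
```

```bash
python3 - <<'E'
from h import *
import cv2
from plant import get_state,capture
s=get_state(); print(s["time_s"],s["contact_force"],s["moment"],s["gripper_width"]); print(w2f(s["tcp_pos"]),need(s,f2w(-62,6,32)))
c=capture("scene"); cv2.imwrite("pics/s3.png",cv2.resize(c["img"][190:320,250:410],None,fx=4.5,fy=4.5,interpolation=2))
c=capture("top"); cv2.imwrite("pics/t3.png",cv2.resize(c["img"][215:335,270:400],None,fx=4.9,fy=4.9,interpolation=2))
E
```

```text
4.3667 [-3.08598725  3.82947409  8.06830976] [1.8081368  0.96990797 0.09256864] 0.050791398522522485
[-62.52846757   6.04470524  32.82097231] (array([ 0.0008, -0.0005, -0.    ]), np.float64(0.01))
```

View pics/s3.png

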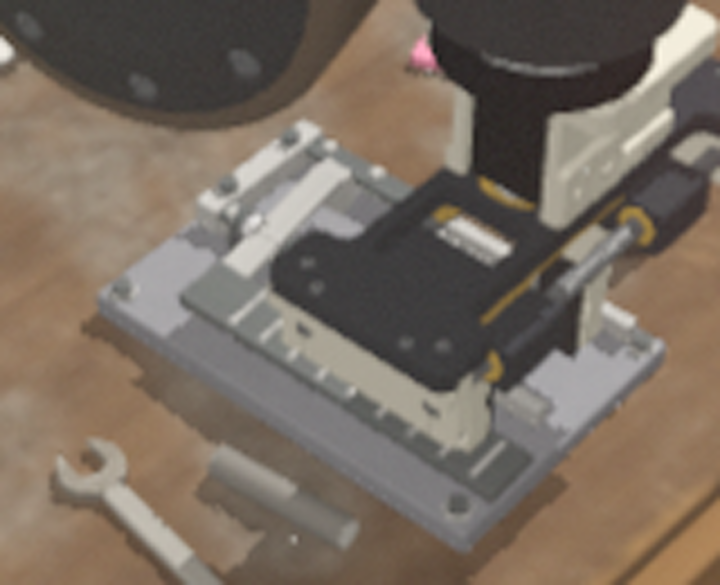

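View pics/t3.png

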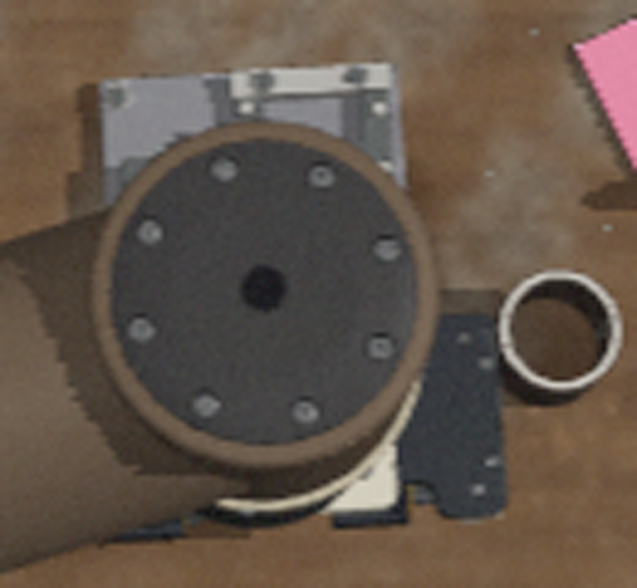

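Emit:
play_rows --series '[0.001,0,0,0,0,-0.002,0,0,0,-0.003,0,0,0,-0.003,0,0,0,-0.002,0,0]'

```text
time_s: 4.88
tcp_pos: [0.453, -0.0604, 0.0309]
eef_rot: [98.4, 89.5, -168.9]
contact_force: [-17.5, 4.5, 20.1]
gripper_width: 0.051
```

Emit:
play_rows --series '[0,-0.002,0,0,0,-0.002,0,0,0,-0.002,0,0,0,-0.002,0,0,0,-0.002,0,0]'

```text
time_s: 5.3
tcp_pos: [0.4538, -0.0609, 0.0298]
eef_rot: [94.8, 88.6, -172.6]
contact_force: [-44.8, 16.7, 49.3]
gripper_width: 0.0505
```

```bash
python3 - <<'E'
from h import *
from plant import get_state
s=get_state(); print(s["time_s"],s["contact_force"],s["moment"],s["gripper_width"]); print(w2f(s["tcp_pos"]),need(s,f2w(5.5,6,32)))
E
```

```text
5.3 [-44.82117824  16.73693271  49.32879139] [ 7.83421394 17.54166023  0.96269633] 0.050513031678647506
[-56.59075542   4.4028602   29.79950245] (array([-0.0037, -0.062 ,  0.0017]), np.float64(-0.12))
```

```bash
python3 - <<'E'
from h import *
import cv2
from plant import get_state,capture
c=capture("scene"); cv2.imwrite("pics/s4.png",cv2.resize(c["img"][190:320,250:410],None,fx=4.5,fy=4.5,interpolation=2))
c=capture("wrist"); cv2.imwrite("pics/w4.png",c["img"])
E
```

```text
(no output)
```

View pics/s4.png

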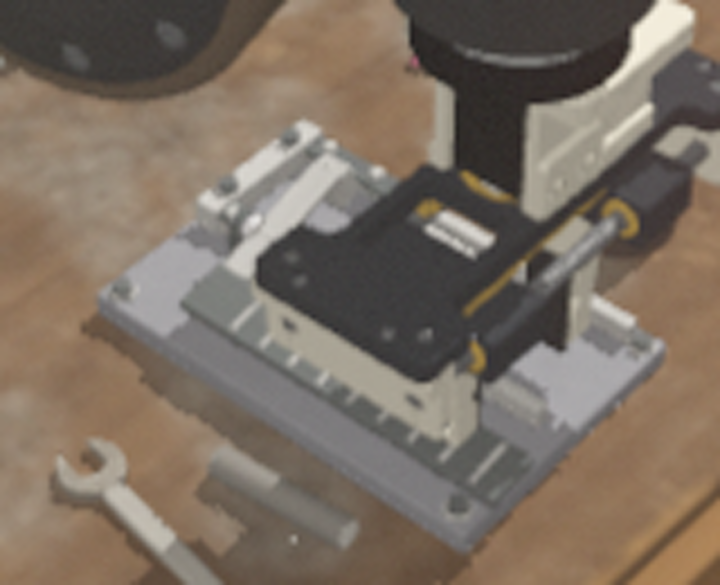

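View pics/w4.png

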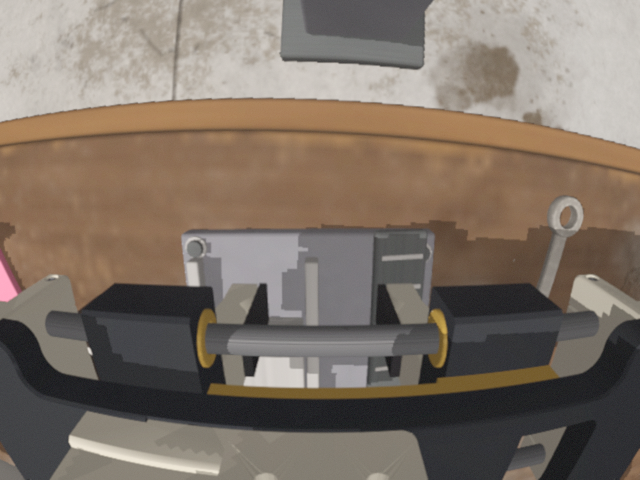

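The tip pressed the plate to its bottom stop (49 N up) and stuck there by friction. I'll back off and hold the plate a little higher.

Emit:
play_rows --series '[0,0.004,0,0,0,0.004,0,0,-0.001,0.004,0,0,-0.001,0,0,0,0,0,0,0]'

```text
time_s: 5.82
tcp_pos: [0.4528, -0.0602, 0.0334]
eef_rot: [99.3, 89.8, -168.0]
contact_force: [-7.3, 0.9, 8.7]
gripper_width: 0.0508
```

```bash
python3 - <<'E'
from h import *
from plant import get_state
s=get_state(); print(s["time_s"],s["contact_force"],s["moment"],s["gripper_width"]); print(w2f(s["tcp_pos"]),need(s,f2w(5.5,6,33.5)),tool(s).round(3))
E
```

```text
5.8167 [-7.32985432  0.88524797  8.65838595] [0.71947845 2.72369595 0.18538315] 0.05084470063113734
[-57.55452579   5.22624941  33.3709396 ] (array([-0.0004, -0.0631,  0.0008]), np.float64(-0.01)) [[-0.004 -0.999 -0.047]
 [-0.001 -0.047  0.999]
 [-1.     0.004 -0.001]]
```

Emit:
play_rows --series '[-0.0007,0,0,0,0,-0.002,0,0,0,-0.002,0,0,0,-0.002,0,0,0,-0.002,0,0]'

```text
time_s: 6.23
tcp_pos: [0.46, -0.0602, 0.0336]
eef_rot: [100.2, 89.6, -167.1]
contact_force: [-11.7, 1.9, 12.6]
gripper_width: 0.051
```

```bash
cat > st.py <<'E'
from h import *
from plant import get_state
s=get_state(); print(s["time_s"],s["contact_force"].round(1),s["moment"].round(2),s["gripper_width"].round(4)); print(w2f(s["tcp_pos"]).round(1),need(s,f2w(5.5,6,33.5)),tool(s)[:,0].round(3))
E
python3 st.py
```

```text
Traceback (most recent call last):
  File "st.py", line 3, in <module>
    s=get_state(); print(s["time_s"],s["contact_force"].round(1),s["moment"].round(2),s["gripper_width"].round(4)); print(w2f(s["tcp_pos"]).round(1),need(s,f2w(5.5,6,33.5)),tool(s)[:,0].round(3))
                                                                                      ^^^^^^^^^^^^^^^^^^^^^^^^
AttributeError: 'float' object has no attribute 'round'
```

Emit:
play_rows --series '[-0.0007,0,0,0,0,-0.002,0,0,0,-0.002,0,0,0,-0.002,0,0,0,-0.002,0,0]'

```text
time_s: 6.65
tcp_pos: [0.4672, -0.0601, 0.0341]
eef_rot: [100.3, 89.6, -167.1]
contact_force: [-11.5, -0.2, 11.7]
gripper_width: 0.0508
```

```bash
sed -i 's/s\["gripper_width"\].round(4)/s["gripper_width"]/' st.py
python3 st.py;  python3 - <<'E'
import cv2
from plant import capture
c=capture("scene"); cv2.imwrite("pics/s5.png",cv2.resize(c["img"][190:320,250:410],None,fx=4.5,fy=4.5,interpolation=2))
E
```

```text
6.65 [-11.5  -0.2  11.7] [-0.01  4.16  0.08] 0.05081026736982534
[-43.2   4.7  34.1] (array([ 0.0002, -0.0487,  0.0014]), np.float64(-0.06)) [-0.008 -0.002 -1.   ]
```

View pics/s5.png

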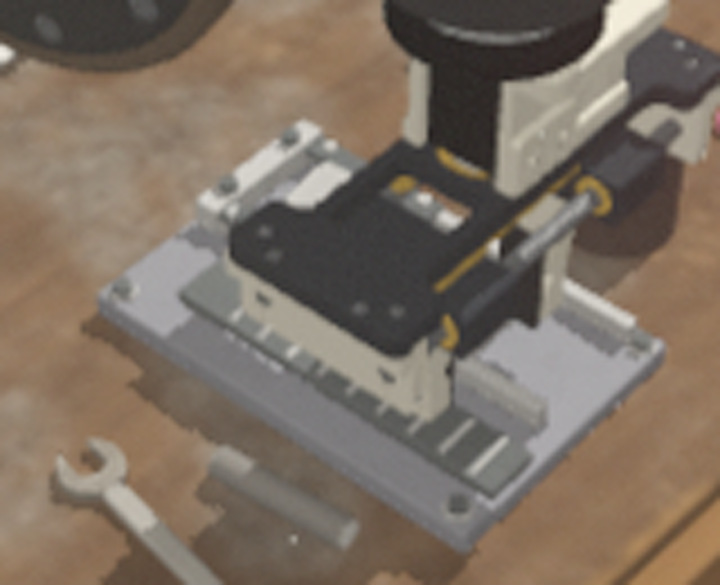

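Emit:
play_rows --series '[0,-0.003,0.0003,0,0,-0.003,0.0003,0,0,-0.003,0.0003,0,0,-0.003,0,0,0,-0.003,0,0]'

```text
time_s: 7.12
tcp_pos: [0.483, -0.0583, 0.0341]
eef_rot: [100.3, 89.6, -167.0]
contact_force: [-9.1, -0.4, 8.6]
gripper_width: 0.0508
```

```bash
python3 st.py
```

```text
7.1167 [-9.1 -0.4  8.6] [-0.02  3.22  0.14] 0.050816277977512606
[-27.3   5.7  34.1] (array([ 0.0004, -0.0328,  0.0003]), np.float64(-0.04)) [-0.006 -0.001 -1.   ]
```

Emit:
play_rows --series '[0.0003,-0.003,0,0,0,-0.003,0,0,0,-0.003,0,0,0,-0.003,0,0,0,-0.003,0,0]'

```text
time_s: 7.53
tcp_pos: [0.4977, -0.0576, 0.0339]
eef_rot: [99.9, 89.6, -167.5]
contact_force: [-8.4, -0.0, 8.1]
gripper_width: 0.0509
```

```bash
python3 st.py; python3 - <<'E'
import cv2
from plant import capture
c=capture("scene"); cv2.imwrite("pics/s6.png",cv2.resize(c["img"][190:320,250:410],None,fx=4.5,fy=4.5,interpolation=2))
E
```

```text
7.5333 [-8.4 -0.   8.1] [-0.02  3.28  0.1 ] 0.05087871377482967
[-12.5   5.7  33.9] (array([ 0.0002, -0.018 ,  0.0003]), np.float64(-0.05)) [-0.007 -0.001 -1.   ]
```

View pics/s6.png

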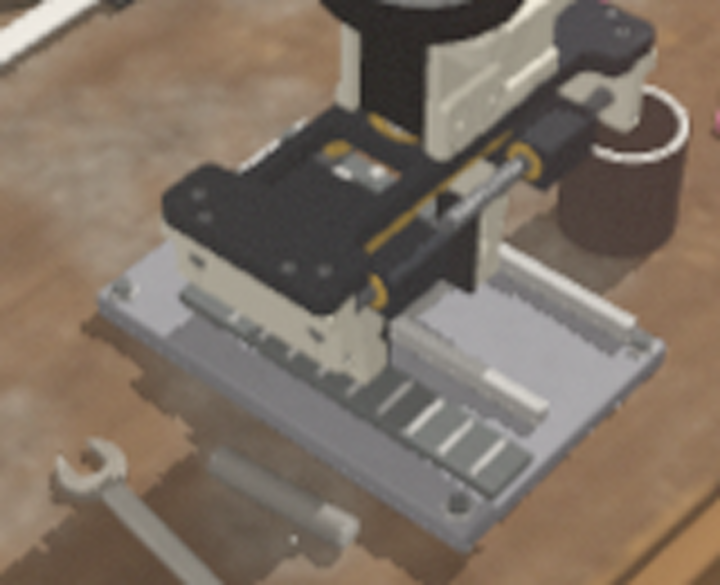

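The plate is still held down and the leg has moved with the finger. About 18 mm remain.

Emit:
play_rows --series '[0,-0.003,0,0,0,-0.003,0,0,0,-0.003,0,0,0,-0.002,0,0,0,-0.002,0,0]'

```text
time_s: 8.0
tcp_pos: [0.5108, -0.057, 0.0339]
eef_rot: [99.3, 89.6, -168.1]
contact_force: [-9.4, -0.4, 10.1]
gripper_width: 0.0506
```

Emit:
play_rows --series '[0,-0.001,0,0,0,-0.001,0,0,0,-0.001,0,0,0,-0.001,0,0,0,0,0,0]'

```text
time_s: 8.42
tcp_pos: [0.5135, -0.0569, 0.0337]
eef_rot: [97.8, 89.5, -169.6]
contact_force: [-11.9, 0.7, 12.2]
gripper_width: 0.0507
```

```bash
python3 st.py
```

```text
8.4167 [-11.9   0.7  12.2] [ 0.31  4.58 -0.04] 0.050748522169263184
[ 3.2  5.6 33.7] (array([ 0.0002, -0.0023,  0.0004]), np.float64(-0.08)) [-0.009 -0.002 -1.   ]
```

Emit:
play_rows --series '[-0.0003,-0.001,0,0,0,-0.001,0,0,0,-0.001,0,0,0,0,0,0,0,0,0,0]'

```text
time_s: 8.83
tcp_pos: [0.5137, -0.057, 0.0336]
eef_rot: [95.4, 89.2, -172.1]
contact_force: [-21.4, 3.5, 18.3]
gripper_width: 0.0507
```

```bash
python3 st.py
```

```text
8.8333 [-21.4   3.5  18.3] [ 1.23  7.42 -0.34] 0.050710343165059533
[ 3.5  5.5 33.6] (array([ 0.0001, -0.002 ,  0.0005]), np.float64(-0.15)) [-0.013 -0.002 -1.   ]
```

Emit:
play_rows --series '[-0.0008,0,0,0,0,-0.001,0,0,0,-0.001,0,0,0,-0.001,0,0,0,0,0,0]'

```text
time_s: 9.25
tcp_pos: [0.514, -0.0572, 0.0337]
eef_rot: [94.4, 88.9, -173.1]
contact_force: [-26.6, 4.1, 20.9]
gripper_width: 0.0507
```

```bash
python3 st.py; python3 - <<'E'
import cv2,numpy as np
from plant import capture
for n in ["scene","wrist","top"]:
    c=capture(n); cv2.imwrite(f"pics/{n}7.png",c["img"]); np.savez(f"{n}7.npz",**c)
    if n=="scene": cv2.imwrite("pics/s7.png",cv2.resize(c["img"][190:320,250:410],None,fx=4.5,fy=4.5,interpolation=2))
E
```

```text
9.25 [-26.6   4.1  20.9] [ 1.61  9.62 -0.63] 0.05071538433622239
[ 3.7  5.3 33.7] (array([ 0.0001, -0.0018,  0.0007]), np.float64(-0.23)) [-0.018 -0.002 -1.   ]
```

View pics/s7.png

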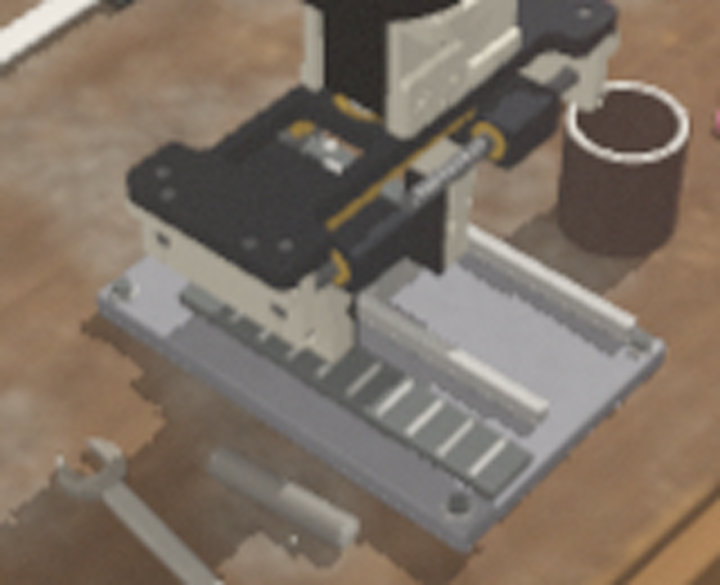

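View pics/wrist7.png

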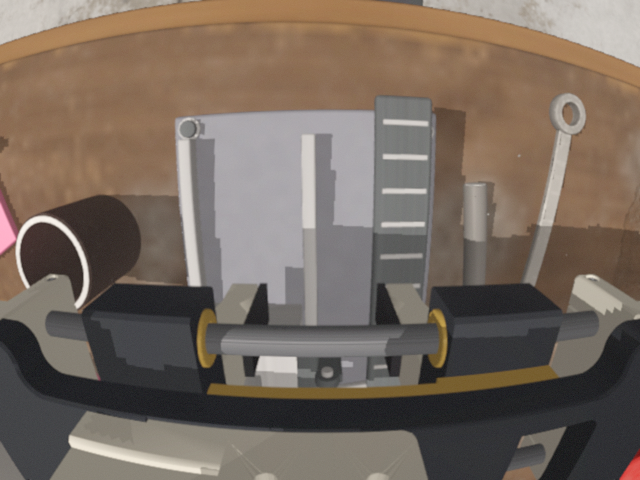

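View pics/top7.png

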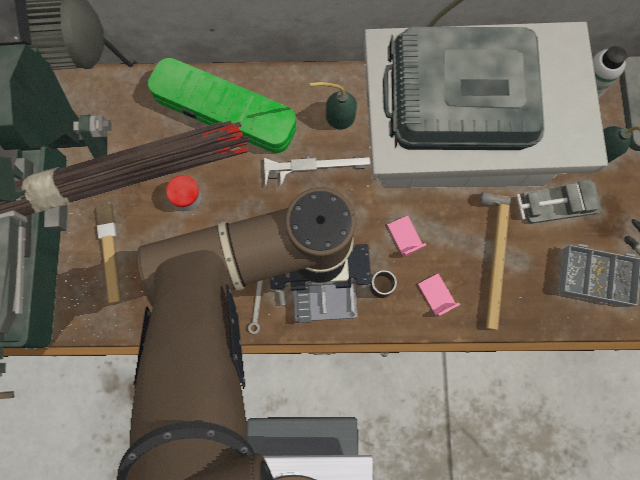

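Fx is now larger than plate friction alone would give. I'll lower the plate load slightly so the push goes to the coupon, to confirm it is home.

Emit:
play_rows --series '[-0.0006,0,0,0,-0.0006,0,0,0,0,-0.001,0,0,0,-0.001,0,0,0,0,0,0]'

```text
time_s: 9.82
tcp_pos: [0.5141, -0.0574, 0.0338]
eef_rot: [93.6, 88.8, -174.1]
contact_force: [-27.9, 4.5, 15.9]
gripper_width: 0.0507
```

```bash
python3 st.py
```

```text
9.8167 [-27.9   4.5  15.9] [ 1.85 10.34 -0.77] 0.05074311032261147
[ 3.8  5.2 33.8] (array([ 0.0003, -0.0017,  0.0008]), np.float64(-0.3)) [-0.022 -0.002 -1.   ]
```

Emit:
play_rows --series '[0.0005,0.002,0,0,0.0005,0.002,0,0,0.0005,0.002,0,0,0.0005,0.002,0,0,0,0,0,0]'

```text
time_s: 10.23
tcp_pos: [0.5139, -0.0572, 0.0341]
eef_rot: [99.7, 89.6, -167.7]
contact_force: [-10.5, -2.3, 10.0]
gripper_width: 0.0509
```

```bash
python3 st.py
```

```text
10.2333 [-10.5  -2.3  10. ] [-0.72  3.76 -0.46] 0.0508743620493523
[ 3.6  5.4 34.1] (array([ 0.0006, -0.0019,  0.0006]), np.float64(-0.12)) [-0.007 -0.002 -1.   ]
```

Emit:
play_rows --series '[0.0005,0.003,0,0,0.0005,0.003,0,0,0,0.003,0,0,0,0.003,0,0,0,0.003,0,0]'

```text
time_s: 10.65
tcp_pos: [0.5068, -0.056, 0.0353]
eef_rot: [-86.8, 89.6, 5.9]
contact_force: [5.3, 0.1, 6.6]
gripper_width: 0.0508
```

```bash
python3 st.py
```

```text
10.65 [5.3 0.1 6.6] [ 0.29 -1.87 -0.16] 0.05077756912512165
[-3.4  6.9 35.3] (array([ 0.0019, -0.0089, -0.0009]), np.float64(0.05)) [ 0.006  0.001 -1.   ]
```

Emit:
play_rows --series '[0.0008,0.002,0,0,0.0007,0.003,0,0,0,0.003,0,0,0,0.004,0,0,0,0.004,0,0]'

```text
time_s: 11.07
tcp_pos: [0.4917, -0.0563, 0.0341]
eef_rot: [-84.9, 89.5, 7.9]
contact_force: [6.2, 0.7, 7.4]
gripper_width: 0.0507
```

Emit:
play_rows --series '[0,0.004,0,0,0,0.004,0,0,0,0.004,0,0,0,0.004,0,0,0,0.004,0,0]'

```text
time_s: 11.48
tcp_pos: [0.4716, -0.0572, 0.0341]
eef_rot: [-84.0, 89.5, 8.8]
contact_force: [6.6, 1.2, 7.0]
gripper_width: 0.0504
```

```bash
python3 st.py
```

```text
11.4833 [6.6 1.2 7. ] [ 0.51 -2.32 -0.16] 0.05039815612851915
[-38.6   7.3  34.1] (array([ 0.0009, -0.0441, -0.0013]), np.float64(0.07)) [ 0.008  0.001 -1.   ]
```

Emit:
play_rows --series '[0,0.004,0,0,0,0.004,0,0,0,0.004,0,0,0,0.004,0,0,0,0.002,0,0]'

```text
time_s: 11.9
tcp_pos: [0.4534, -0.058, 0.034]
eef_rot: [-83.0, 89.6, 9.8]
contact_force: [5.8, 0.6, 7.6]
gripper_width: 0.0509
```

```bash
python3 st.py; python3 - <<'E'
import cv2,numpy as np
from plant import capture
for n in ["scene","wrist"]:
    c=capture(n); cv2.imwrite(f"pics/{n}8.png",c["img"]); np.savez(f"{n}8.npz",**c)
    if n=="scene": cv2.imwrite("pics/s8.png",cv2.resize(c["img"][205:315,260:410],None,fx=5,fy=5,interpolation=2))
    else: cv2.imwrite("pics/w8.png",cv2.resize(c["img"][350:400,230:400],None,fx=4.6,fy=4.6,interpolation=2))
E
```

```text
11.9 [5.8 0.6 7.6] [ 0.46 -2.23 -0.15] 0.05094583156985501
[-56.9   7.3  34. ] (array([ 0.001 , -0.0623, -0.0014]), np.float64(0.07)) [ 0.008  0.001 -1.   ]
```

View pics/s8.png

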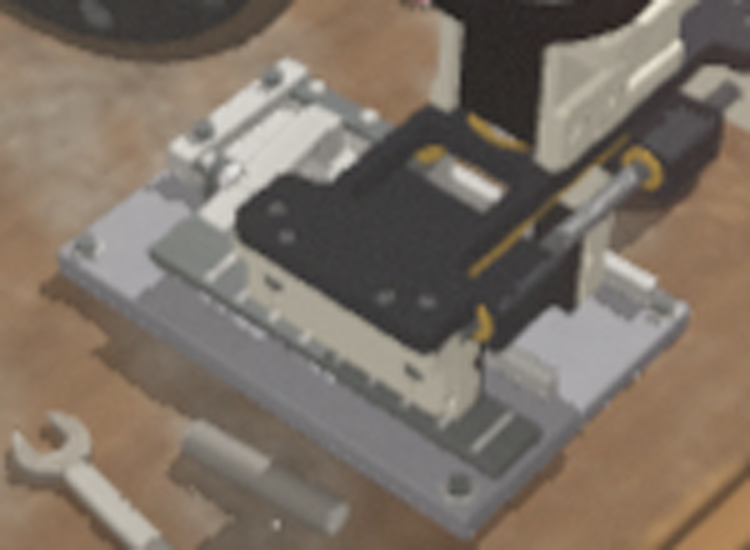

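View pics/w8.png

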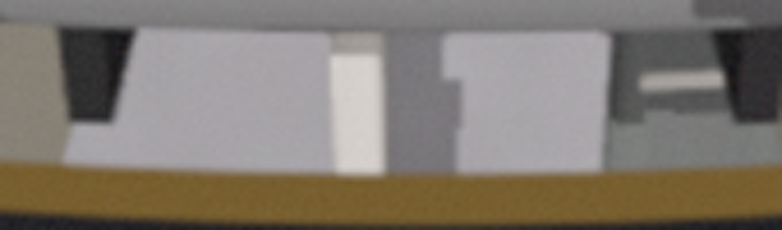

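```bash
python3 - <<'E'
import cv2,numpy as np
for i in ("scene0","scene8"):
    a=cv2.imread(f"pics/{i}.png")[212:252,288:345]; cv2.imwrite(f"pics/z_{i}.png",cv2.resize(a,None,fx=13,fy=13,interpolation=2))
from h import *
c=dict(np.load("scene8.npz")); T=np.linalg.inv(c["world_from_camera"])
def pr(x,y,z):
    p=T[:3]@np.r_[f2w(x,y,z),1]; u=c["K"]@p; u=u[:2]/u[2]; return ((u-[288,212]+.5)*13).round(0)
for q in [(95,-10,26),(95,-50,26),(95,-10,18),(95,-50,18),(95,-10,12),(93,-10,18),(93,-50,18)]: print(q,pr(*q))
E
```

```text
(95, -10, 26) [189. 280.]
(95, -50, 26) [369. 144.]
(95, -10, 18) [190. 320.]
(95, -50, 18) [370. 184.]
(95, -10, 12) [191. 350.]
(93, -10, 18) [200. 326.]
(93, -50, 18) [380. 190.]
```

View pics/z_scene0.png

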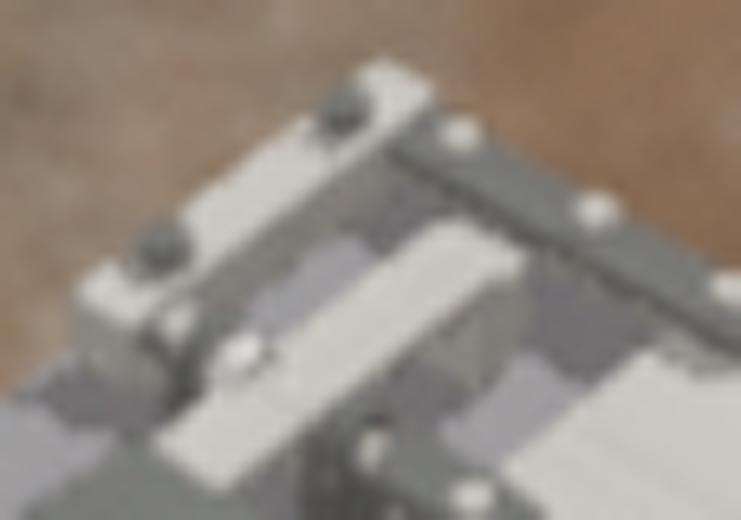

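View pics/z_scene8.png

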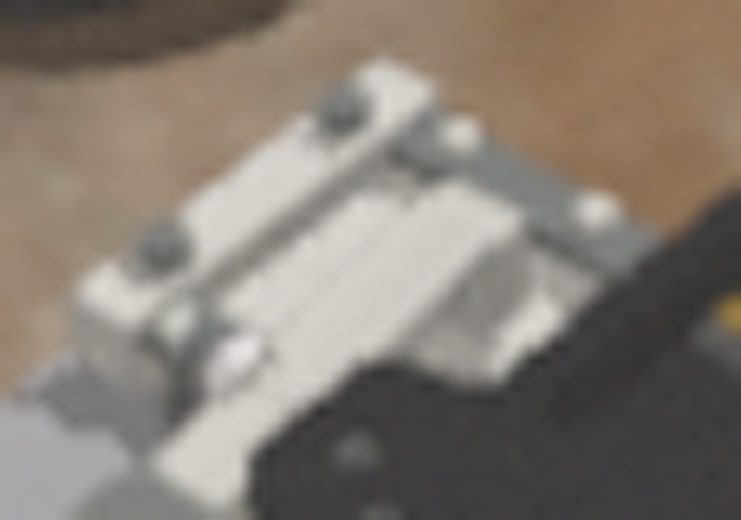

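```bash
python3 - <<'E'
import cv2,numpy as np
a=cv2.cvtColor(cv2.imread("pics/scene8.png"),cv2.COLOR_BGR2GRAY)
for u in range(304,317): print(u,a[222:242,u])
E
```

```text
304 [140 137 135 141 195 212 211 210 209 199 165 136 143 149 137 124 137 162
 181 176]
305 [142 139 140 171 202 210 210 210 205 173 141 137 167 190 164 132 188 205
 192 175]
306 [145 141 166 200 210 211 210 208 188 153 138 159 198 210 185 173 216 221
 193 163]
307 [146 163 202 213 211 210 210 194 158 135 144 199 213 209 201 195 219 205
 168 175]
308 [153 195 210 210 209 209 199 162 134 144 175 201 209 209 210 192 182 161
 190 200]
309 [176 203 211 210 209 205 172 136 131 167 201 209 209 210 206 199 202 189
 196 205]
310 [194 206 211 210 208 186 147 132 152 192 208 210 210 207 199 205 209 208
 207 207]
311 [179 194 209 209 193 157 135 139 198 211 207 209 209 203 208 208 208 207
 206 206]
312 [152 186 205 198 164 134 143 172 201 209 207 205 204 208 209 206 206 205
 204 198]
313 [134 167 191 171 138 135 171 203 210 210 207 201 207 209 206 206 204 205
 198 163]
314 [134 189 182 146 136 159 199 211 211 208 203 207 208 206 206 205 204 199
 164  98]
315 [168 183 154 135 142 199 214 210 210 203 206 207 206 206 205 203 204 171
 103  64]
316 [183 162 133 137 159 197 211 209 203 205 208 206 205 204 203 204 203 158
  74  63]
```

The close-up shows the coupon plate under the nose arm and reaching the end stop. The visible band of stop face is about 3.1 px, against 3.08 px expected for 8 mm, so the gap is about 0 mm. I'll release the clip by lifting slowly.

Emit:
play_rows --series '[-0.002,0,0,0,-0.003,0,0,0,-0.004,0,0,0,-0.005,0,0,0,-0.008,0,0,0]'

```text
time_s: 12.42
tcp_pos: [0.448, -0.0593, 0.0541]
eef_rot: [100.0, 89.8, -167.3]
contact_force: [-0.5, 0.6, 0.5]
gripper_width: 0.0509
```

Emit:
play_rows --series '[-0.02,0,0,0,-0.03,0,0,0,-0.03,0,0,0,-0.03,0,0,0,-0.01,0,0,0]'

```text
time_s: 12.83
tcp_pos: [0.4507, -0.059, 0.1791]
eef_rot: [-87.9, 89.7, 4.8]
contact_force: [1.6, -0.3, 0.1]
gripper_width: 0.0507
```

Emit:
play_rows --series '[0,0.01,-0.02,0,0,0.01,-0.035,0,0,0,-0.035,0,0,0,-0.035,0,0,0,-0.035,0]'

```text
time_s: 13.25
tcp_pos: [0.4361, -0.2211, 0.1752]
eef_rot: [-76.0, 90.0, 16.7]
contact_force: [0.5, 0.4, 0.5]
gripper_width: 0.0508
```

Emit:
play_rows --series '[0,0,-0.035,0,0,0,-0.03,0,0,0,-0.015,0,0,0,0,0,0,0,0,0]'

```text
time_s: 13.67
tcp_pos: [0.4397, -0.3002, 0.1742]
eef_rot: [66.7, 89.9, 159.3]
contact_force: [-0.6, 0.9, -0.8]
gripper_width: 0.0507
```

```bash
python3 st.py; python3 - <<'E'
import cv2,numpy as np
from plant import capture
for n in ["scene","top"]:
    c=capture(n); cv2.imwrite(f"pics/{n}9.png",c["img"])
a=cv2.imread("pics/scene9.png"); cv2.imwrite("pics/s9.png",cv2.resize(a[195:365,255:415],None,fx=3.5,fy=3.5,interpolation=2))
g=cv2.cvtColor(a,cv2.COLOR_BGR2GRAY)
for u in range(305,316,2): print(u,g[222:242,u])
E
```

```text
13.6667 [-0.6  0.9 -0.8] [0.08 0.04 0.01] 0.05067149321344585
[ -81.8 -233.9  174.2] (array([ 0.1407, -0.087 ,  0.24  ]), np.float64(-0.13)) [-0.001  0.001 -1.   ]
305 [131 128 128 158 188 196 195 196 191 161 128 125 155 175 151 121 173 191
 180 165]
307 [135 149 186 198 197 196 196 180 144 125 134 185 198 196 186 181 205 190
 154 180]
309 [162 188 196 196 195 189 160 125 119 154 188 195 195 195 196 197 194 172
 182 192]
311 [168 180 196 194 179 144 123 129 183 197 193 195 195 195 194 196 195 195
 194 193]
313 [124 153 177 159 128 125 157 188 196 195 194 190 189 193 196 195 194 193
 194 194]
315 [155 169 143 124 130 186 200 197 197 196 191 196 198 195 194 192 192 193
 182 149]
```

View pics/s9.png

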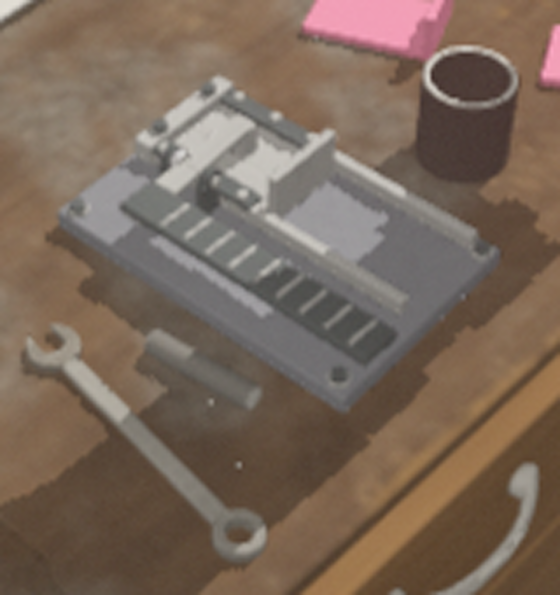

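View pics/top9.png

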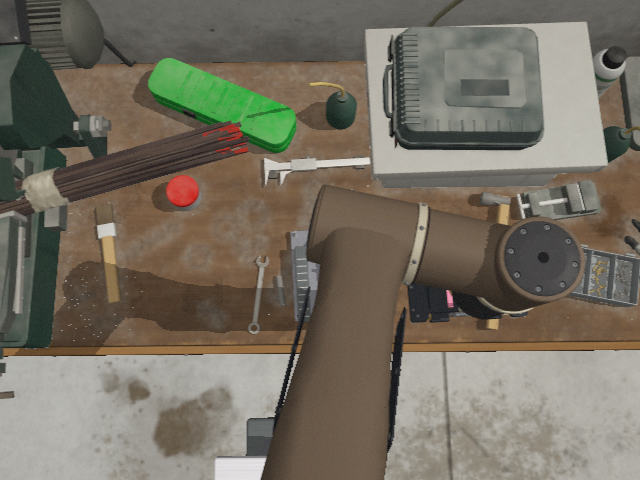

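The coupon is home with the clip resting on it, and the stop-face band is unchanged at about 3.1 px. The coupling, offcut and spanner are where they started and the arm is clear, so I'm handing in.

```bash
python3 -c "
from plant import close_job
print(close_job())"
```

```text
the job is handed in; nothing more can be done
None
```

The coupon is home against the end stop, the clip has sprung back onto it, and the arm is clear. I handed the job in at about 13.8 s of the 32 s allowed.

**What I did:** I pressed the clip plate with the left fingertip. With the plate held down, the right fingertip pushed the coupon about 55 mm until it stopped. Keeping the plate down, I slid back to look, then lifted slowly to release the clip and moved away.

**Checks that agreed:**
- **Coupon home:** The last scene pictures, before and after release, show the stop face above the coupon as a band of about 3.1 px. A gap of zero would give 3.08 px.
- **Push force:** At the stop the tool felt about 28 N against the push and did not move any further.
- **Bystanders:** The offcut, spanner and coupling are in their original places in the last scene picture.
- **Contact:** The force on the tool was about zero at the end.

**What went wrong or disagreed:**
- **Over-pressing:** On the first try I pressed the plate onto its bottom stop and the fingertip stuck by friction, at about 45 N sideways and 49 N upward. I backed off and held the plate about 2 mm higher after that.
- **Arm position:** The measured arm position put the coupon about 1.5 mm short of home. That is within the 2 mm calibration error, so I relied on the picture and the push force instead.

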